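# Pack the two-layer coffee kit box

## Task

Pack the two-layer wooden kit box on the cafe counter. First stand the loose steel tin that matches the tin already packed (same diameter and height) upright on the floor of the empty bottom compartment; then lower the wooden divider that carries the upper layer, the two filter baskets, into the box so that it lies flat and fully down on its ledges inside the rim, and let go.

Things in the scene. Friction and masses are not known exactly. Their poses are not given: they have to be found in the camera images.
- tin_center (a point): Centre (half-way up) of the steel tin to pack: closed upright cylinder, 50 mm diameter, 50 mm tall, about 120 g, standing on the counter; z up. In a row with it along y, about 110 mm apart centre to centre, in any order, stand two unwanted steel tins: one 50 mm diameter, 75 mm tall; one 72 mm diameter, 38 mm tall. A tin identical to it is already packed in the box.
- divider_grip (a point): Divider's grip, 46 mm above the underside, to pinch across y. Divider: dark wood plate 170 (x) x 120 (y) x 8 mm, 300 g, flat on the counter, same after a half turn. Grip: upright block on its middle, 40 mm along x, 14 mm thick (y), top 60 mm above the underside. Two steel baskets (58 mm diameter, tops 26 mm above the underside) are fixed in the plate 54 mm from the middle along +x and -x.
- empty_cavity (a point): Centre of the empty compartment's floor, 6 mm above the counter; x along the box, y across, z up. Fixed pale wood box, 206 x 156 mm outside, walls 8 mm, rim 76 mm above the counter. Compartment: 90 mm (x) by 140 mm (y), 28 mm square blocks in its two outer corners; middle wall 10 mm thick. Most finger room is on the tin's y sides. The other compartment (100 mm away) holds a tin.
- divider_seat (a point): Middle of the box at ledge height, 60 mm above the counter and 16 mm below the rim: the divider's underside rests here, on the middle wall and four corner blocks. x along the box's length, y across, z up. Opening 190 mm (x) by 140 mm (y), so 10 mm of play each side with the divider's x along the box's x, either way round. Seated, the divider's grip point is 46 mm above this point.
There are look-alikes about, which are no part of the job. What is shaped like the part that bears tin_center but purple is not meant.

How it is judged (in metres and radians):
On the way:
1. the matching tin stands upright on the floor of the empty compartment, let go, before the divider is in the box (x of tin_center in the frame of empty_cavity between -0.03 and 0.03 m and y of tin_center in the frame of empty_cavity between -0.05 and 0.05 m and z of tin_center in the frame of empty_cavity between 0.018 and 0.031 m and angle between tin_center's own z axis and vertical below 0.15 rad and contact force between the fingers and tin below 0.3 N and not (x of divider_grip in the frame of divider_seat between -0.015 and 0.015 m and y of divider_grip in the frame of divider_seat between -0.015 and 0.015 m and z of divider_grip in the frame of divider_seat between 0.04 and 0.05 m and angle between divider_grip's own z axis and vertical below 0.06 rad and angle between the x axis of divider_grip and the x axis of divider_seat, either way round below 0.21 rad)), for 0.2 s.
At the end, for the whole second after the job is handed in: The matching tin stands upright (8 deg) on the floor of the compartment that was empty; the divider lies flat (3 deg) on its ledges (5 mm in height) inside the rim, along the box within 12 deg either way round, centred within 15 mm along and across; both at rest (x of tin_center in the frame of empty_cavity between -0.03 and 0.03 m and y of tin_center in the frame of empty_cavity between -0.05 and 0.05 m and z of tin_center in the frame of empty_cavity between 0.018 and 0.031 m and angle between tin_center's own z axis and vertical below 0.15 rad and x of divider_grip in the frame of divider_seat between -0.015 and 0.015 m and y of divider_grip in the frame of divider_seat between -0.015 and 0.015 m and z of divider_grip in the frame of divider_seat between 0.04 and 0.05 m and angle between divider_grip's own z axis and vertical below 0.06 rad and angle between the x axis of divider_grip and the x axis of divider_seat, either way round below 0.21 rad and linear speed of each of tin, divider below 0.03 m/s); the robot touches nothing.
It also fails if it takes over 62 s, if anything falls off the work surface, if the arm or the gripper's body presses on something with over 40 N, if the wrist force passes 120 N, or if a joint passes its speed limit or range.

## Robot

A 6-joint arm with a two-finger parallel gripper is mounted at the origin on the work surface. World frame = base frame: x ahead of the robot, y to its left, z up, the work surface at z = 0. Lengths are in m, angles in degrees, forces in N, time in s.
With the tool pointing down it reaches from about 0.25 to 0.725 m from the base axis. Payload 9.7 kg.
Tool frame: the origin (TCP) lies between the finger pads; the fingertips stand 22 mm ahead of it and the grasp point (between the pads) lies 3 mm ahead of it; z points along the fingers, y is the line along which they close (so a half turn about z gives the same grasp; the last joint's range is limited). The gripper opens to 85 mm and grips with 20 to 120 N. Pads are 22 mm wide; open, the fingers measure 114 mm over their backs; the gripper's body (76 mm by 85 mm) begins 54 mm behind the grasp point. The pads swing forward as they close: fully open they stand 13 mm farther back than shut.
Start: joints at [76.261, 4.979, 10.078, 95.1, 0, 90], TCP at [0.131, 0.534, 0.253] pointing down, gripper open.
Joint ranges: [-179.16, 179.16], [-48.56, 103.87], [-65.8, 70.77], [-126.05, 130.52], [-82.76, 87.17], [-180, 180]. Speed limits (degrees/s): [127.2, 127.2, 147.25, 180, 180, 180].

## Interface

Orientations are given as [roll, pitch, yaw] about the fixed x, y, z axes, in that order (R = Rz(yaw) Ry(pitch) Rx(roll)).
In Python, from workcell import bot, viewer, finder gives the robot as it stands.
- The arm moves only by the tool move_arm, never from a script. Its arguments are lists of equal length, an entry for each row: "offset": the shift along the tool's x, y, z in cm, a list of three; "twist": the turn, a rotation vector about the tool's x, y, z in rad, a list of three; "grip": the opening, from 0 (shut) to 1 (fully open). In form: {"offset": [[x, y, z], ...], "twist": [[ax, ay, az], ...], "grip": [grip, ...]}. A call has 1 to 5 rows; each row shifts and turns the commanded pose from where the row before left it, along the tool's axes as they then stand; what a row does not reach is not made up. A row lasts 1/10 s, in which the tool goes at most 50 mm and 8.59 degrees, less where a joint would pass 70% of its speed; a pose out of reach is approached as far as the arm can. A call is refused whole if a number of a shift passes 5 or a number of a turn 0.15, either way. A call with a gripper value outside its range is refused whole. The fingers move at their own pace and stop on an object; "force" is the grip in N (left out, the last holds). Time passes only in rows, so rows that do not move let the fingers close. It gives the time, the measured TCP pose, the force, the opening and the grip force at its end, in the units of the state.
- bot.get_obs(): the state, without advancing time (a new reading comes with each control period).
- viewer.camera(name): name is "side" or "top"; returns a dict with "color" (384x512x3 uint8, red, green, blue), "depth" (384x512 float32, m along the optical axis (not along the pixel's ray), 0 where there is no reading), "vfov" (degrees; the focal length in pixels is half the picture's height over the tangent of half this angle, whatever the lens; pixels are square), "cx", "cy" (the principal point, pixels), "position" and "attitude" of the camera in the world. Camera axes: x right, y down, z forward; pixel columns grow to the right and rows downward; lengths in m; the calibration is good to about 2 mm. A picture is of the moment at which its call begins.
- bot.job_done(): hands the job in; it is judged then, once.
Trained networks look in a picture, given as the dict that the camera call returned (one of the last four; its "shot" number tells which), for a name from the list of things; names that differ only in an ending like _2 or _b are one class to them, and where a whole thing is asked for, a point or a joint stands for the part that bears it (a point fixed in the world has none). Each returns a list of dicts, best first, with "p" (0 to 1); they miss things now and then, are a little off and sometimes report something else, mostly with a low value. They report only what shows in the picture. A call takes as long as a camera call. They do not tell look-alikes from the thing itself.
- finder.boxes_of(picture, thing): "position" ([column, row] in pixels, amid what is visible of it).
- finder.pinpoint(picture, thing): "position" ([column, row] in pixels: a listed point, or the origin of a listed thing).
The state is a dict: "time": time; "q": joint angles; "qd": joint speeds; "joint_efforts": joint torques, N m; "ee_pos": TCP position; "tcp_rot": TCP orientation; "wrist_force": force on the tool from outside, world axes, zero at the start; "torque": the same for the moment, N m; "opening": finger opening in m; "grasp_force": force on a finger pad.
Only numpy, scipy, OpenCV 4.12 (cv2) and the standard library are available. Lean on these libraries where they do the work, as an engineer would, in place of code of your own. Each camera call takes 0.05 s, during which the arm holds its last target. There are 200 camera calls.

## Working session

There is one attempt and no reset: what is moved stays moved. The work goes in short steps, Python scripts to look and compute and a tool call to move; the robot and the scene stay as the last step left them, time stands still between calls to the robot, and variables do not carry over. Pictures are saved under pics/ and viewed, at most 10 in all, crops included, and the job is handed in when it is done.

Besides the shell and the picture viewer there is one more tool, called after "Call:" in YAML: its name, and indented under it one key for each argument. move_arm: Moves the arm, as the interface text tells. Its arguments: {"type":"object","properties":{"offset":{"type":"array","items":{"type":"array","items":{"type":"number"}}},"twist":{"type":"array","items":{"type":"array","items":{"type":"number"}}},"grip":{"type":"array","items":{"type":"number"}},"force":{"type":"number"}},"required":["offset","twist","grip"]}

```bash
mkdir -p pics
cat > h.py <<'E'
import numpy as np, cv2
from workcell import bot, viewer, finder
from scipy.spatial.transform import Rotation as R
def cam(n):
    p=viewer.camera(n); return p
def Rm(p):
    a=np.array(p["attitude"],float)
    return a if a.shape==(3,3) else R.from_euler('xyz',a,degrees=True).as_matrix()
def f(p): return p["color"].shape[0]/2/np.tan(np.radians(p["vfov"])/2)
def world(p,u,v,d=None):
    if d is None: d=p["depth"][int(round(v)),int(round(u))]
    return Rm(p)@np.array([(u-p["cx"])/f(p)*d,(v-p["cy"])/f(p)*d,d])+np.array(p["position"])
def onz(p,u,v,z):
    r=Rm(p)@np.array([(u-p["cx"])/f(p),(v-p["cy"])/f(p),1]);c=np.array(p["position"])
    return c+r*(z-c[2])/r[2]
def cloud(p):
    h,w=p["depth"].shape;u,v=np.meshgrid(np.arange(w),np.arange(h));d=p["depth"]
    c=np.stack([(u-p["cx"])/f(p)*d,(v-p["cy"])/f(p)*d,d],-1)@Rm(p).T+np.array(p["position"])
    c[d==0]=np.nan; return c
def save(p,n,crop=None,s=1):
    im=p["color"][...,::-1]
    if crop: im=im[crop[1]:crop[3],crop[0]:crop[2]]
    cv2.imwrite(n,cv2.resize(im,None,fx=s,fy=s,interpolation=cv2.INTER_CUBIC))
E
python3 - <<'E'
from h import *
ims=[]
for n in ["top","side"]:
    p=cam(n); print(n,p["position"],p["attitude"],p["vfov"],p["cx"],p["cy"])
    np.save(f"{n}.npy",cloud(p))
    for t in ["tin_center","divider_grip","empty_cavity","divider_seat"]:
        for r in finder.pinpoint(p,t):
            u,v=r["position"]; print(t,np.round(r["position"],1),round(r["p"],2),world(p,*np.clip([u,v],0,[511,383])).round(3))
    save(p,f"pics/{n}0.png")
print(bot.get_obs())
E
```

```text
top [ 0.42100364 -0.03359848  0.82043043] [-170.65737716    1.02477423  -90.45585471] 50.838154198499346 266.32693576681424 192.116730351372
tin_center [279.8 203.5] 0.87 [ 0.525 -0.047  0.05 ]
tin_center [283.5 153.8] 0.68 [ 0.624 -0.055  0.05 ]
divider_grip [354.4 244.1] 0.78 [ 0.446 -0.184  0.061]
empty_cavity [155.7 207. ] 0.81 [0.527 0.205 0.008]
divider_seat [167.2 188.4] 0.72 [0.556 0.169 0.059]
side [ 0.19907703 -0.48448252  0.50238174] [-127.69952632   -0.32278267  -37.78296825] 53.345544773705996 259.2507204669591 189.1806304604153
tin_center [297.8 192.1] 0.97 [ 0.615 -0.073  0.047]
tin_center [254.5 209.4] 0.71 [ 0.518 -0.063  0.048]
divider_grip [266.4 268.7] 0.73 [ 0.441 -0.194  0.061]
empty_cavity [182.6 161.1] 0.75 [0.481 0.134 0.064]
divider_seat [202.  144.8] 0.78 [0.549 0.171 0.06 ]
{'time': 0.5, 'q': array([7.62600278e+01, 4.98100576e+00, 1.00764653e+01, 9.50993044e+01,
       8.25768261e-05, 9.00003170e+01]), 'qd': array([-0.05771154, -0.09750417, -0.07744207,  0.01386813,  0.01515398,
       -0.0540437 ]), 'joint_efforts': array([ 2.02766028e-04, -5.19640052e+01,  4.64551306e+01,  1.45823920e-03,
       -8.10416140e-06, -1.46875514e-06]), 'ee_pos': array([0.13063137, 0.53425292, 0.25324826]), 'tcp_rot': array([-1.79996155e+02, -8.25555512e-05,  1.66259711e+02]), 'wrist_force': array([ 0.26006082,  1.26552966, -0.16005239]), 'torque': array([ 0.02803244, -0.0301333 , -0.00924984]), 'grasp_force': 0.0, 'opening': 0.08538678235601974}
```

View pics/top0.png

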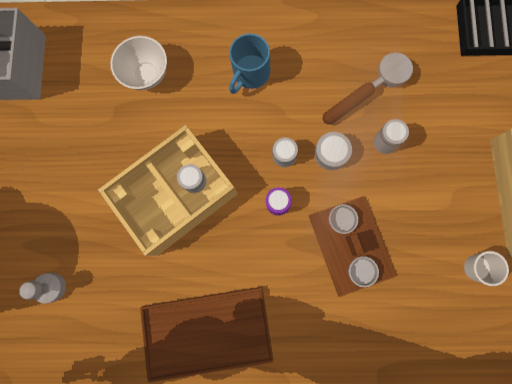

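View pics/side0.png

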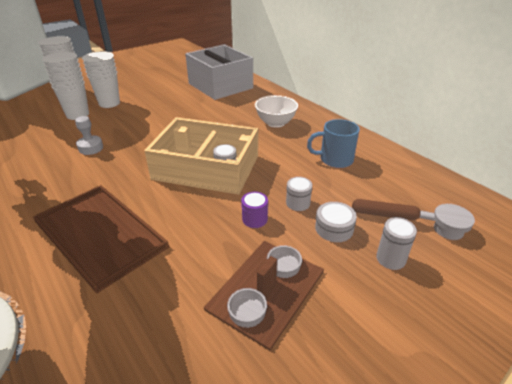

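Top view: the candidates for the tin are the steel 50 mm tin (285,151), the purple look-alike (278,201), the wide tin (334,151), the tall tin (395,132), and the tin already packed (190,178). I choose (285,151). The empty compartment is the lower-left one at about (147,203), and the divider is at about (353,245). The tray at (205,335) is a look-alike.

Run:
```python
from h import *
p=cam("top"); C=cloud(p); save(p,"pics/crop1.png",(240,110,420,300),3.2)
u,v=np.meshgrid(np.arange(512),np.arange(384))
def sel(u0,v0,u1,v1,z0,z1):
    return C[(u>=u0)&(u<u1)&(v>=v0)&(v<v1)&(C[...,2]>z0)&(C[...,2]<z1)]
def rect(P):
    return cv2.minAreaRect((P[:,:2]*1000).astype(np.float32))
b=sel(90,115,245,262,.068,.084); print("rim",rect(b),np.median(b[:,2]))
for n,w in dict(tin=(265,130,303,172),purple=(262,182,296,220),wide=(308,128,356,172),tall=(376,114,415,158)).items():
    q=sel(*w,.03,.09); zt=np.percentile(q[:,2],80); q=q[q[:,2]>zt-.004]; print(n,cv2.minEnclosingCircle((q[:,:2]*1000).astype(np.float32)),q[:,:2].mean(0),zt)
d=sel(300,190,402,302,.004,.04); print("plate",rect(d))
g=sel(300,190,402,302,.05,.07); print("grip",rect(g),len(g),g.mean(0))
for w in [(325,200,360,236),(345,252,382,290)]:
    q=sel(*w,.018,.035); print("basket",cv2.minEnclosingCircle((q[:,:2]*1000).astype(np.float32)),np.median(q[:,2]))
q=sel(175,160,207,192,.04,.068); print("packed",cv2.minEnclosingCircle((q[:,:2]*1000).astype(np.float32)),np.median(q[:,2]))
s=cam("side"); D=cloud(s)
u0=[280,325,172,210]
def sel2(a,b_,c,d_,z0,z1): return D[(u>=a)&(u<c)&(v>=b_)&(v<d_)&(D[...,2]>z0)&(D[...,2]<z1)]
q=sel2(282,172,316,215,.044,.06); print("side tin",cv2.minEnclosingCircle((q[:,:2]*1000).astype(np.float32)))
q=sel2(245,240,285,300,.05,.07); print("side grip",rect(q))
q=sel2(140,110,265,192,.070,.084); print("side rim",rect(q))
```

```text
rim ((552.5970458984375, 168.28330993652344), (156.76148986816406, 206.0992431640625), 37.42877960205078) 0.07553879752463755
tin ((632.0667114257812, -58.066810607910156), 24.990550994873047) [ 0.63172961 -0.05788404] 0.05140663228867588
purple ((532.1087036132812, -43.63547134399414), 24.81021499633789) [ 0.53205382 -0.04335803] 0.05124079896385196
wide ((635.4395751953125, -155.88754272460938), 35.96226119995117) [ 0.63517026 -0.1556928 ] 0.03945547031682521
tall ((658.3324584960938, -268.44287109375), 25.221025466918945) [ 0.65800266 -0.2679942 ] 0.07594200367998771
plate ((447.9655456542969, -198.10324096679688), (196.41371154785156, 187.7408905029297), 3.8002281188964844)
grip ((445.7113952636719, -188.3919677734375), (39.58470153808594, 13.907475471496582), 18.406455993652344) 178 [ 0.44549178 -0.18780571  0.05910981]
basket ((496.8335876464844, -171.28602600097656), 28.55327796936035) 0.025176065045080076
basket ((401.5657653808594, -203.7859344482422), 35.75564193725586) 0.02513798586678706
packed ((579.16015625, 127.8634033203125), 25.56693458557129) 0.056039818162141264
side tin ((632.2476196289062, -58.303680419921875), 25.618440628051758)
side grip ((446.09228515625, -189.2266845703125), (40.81987380981445, 14.76496410369873), 19.32577896118164)
side rim ((552.6729125976562, 167.4951934814453), (159.53585815429688, 206.8623809814453), 37.5964241027832)
```

View pics/crop1.png

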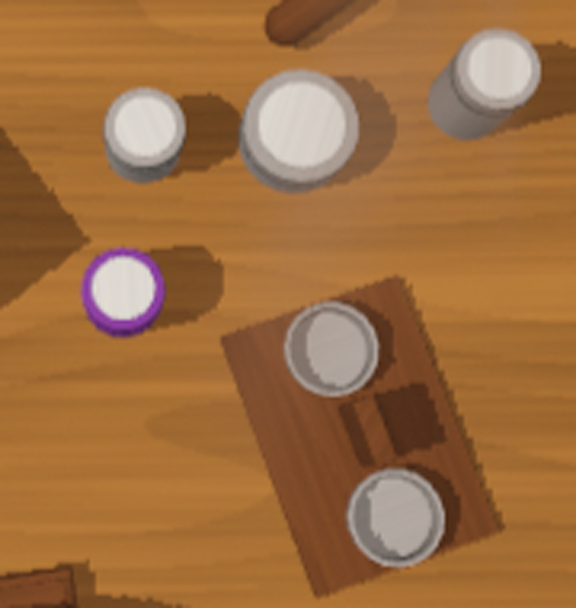

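The crop confirms my choice: the plain steel tin (crop 145,125) is 50 mm tall with a 25 mm radius, and the purple one (122,290) is to be left alone. I'll write a small planner for the row numbers.

```bash
cat > plan.py <<'E'
# usage: plan.py x y z yaw [step_cm]
import sys; from h import *
def main():
    t=np.array([float(a) for a in sys.argv[1:4]]); yaw=float(sys.argv[4]); step=float(sys.argv[5]) if len(sys.argv)>5 else 4.8
    o=bot.get_obs(); p=np.array(o["ee_pos"]); r=R.from_euler('xyz',o["tcp_rot"],degrees=True)
    print("t",round(o["time"],2),"pos",p.round(4),"rot",np.round(o["tcp_rot"],2),"q",np.round(o["q"],1),"open",round(o["opening"],4),"gf",round(o["grasp_force"],1))
    T=R.from_euler('xyz',[180,0,yaw],degrees=True)
    n=max(1,int(np.ceil(np.linalg.norm(t-p)*100/step)),int(np.ceil(np.degrees((r.inv()*T).magnitude())/8.4)))
    print(n,"rows")
    for i in range(n,0,-1):
        d=((r.inv().apply(t-p))*100/i).round(2); w=(r.inv()*T).as_rotvec()/i; w=w.round(3)
        print(d.tolist(),w.tolist())
        p=p+r.apply(d/100); r=r*R.from_rotvec(w)
main()
E
python3 plan.py .632 -.058 .16 127.4
```

```text
t 0.6 pos [0.1306 0.5343 0.2533] rot [180.     0.   166.26] q [76.3  5.  10.1 95.1 -0.  90. ] open 0.0854 gf 0.0
17 rows
[-3.69, -2.68, 0.55] [0.0, -0.0, 0.04]
[-3.8, -2.53, 0.55] [0.0, -0.0, 0.04]
[-3.89, -2.38, 0.55] [0.0, -0.0, 0.04]
[-3.99, -2.22, 0.55] [0.0, -0.0, 0.04]
[-4.07, -2.06, 0.55] [0.0, -0.0, 0.04]
[-4.15, -1.9, 0.55] [0.0, -0.0, 0.04]
[-4.23, -1.73, 0.55] [0.0, -0.0, 0.04]
[-4.29, -1.56, 0.55] [0.0, -0.0, 0.04]
[-4.35, -1.39, 0.55] [0.0, -0.0, 0.04]
[-4.4, -1.21, 0.55] [0.0, -0.0, 0.04]
[-4.45, -1.03, 0.55] [0.0, -0.0, 0.04]
[-4.48, -0.86, 0.55] [0.0, -0.0, 0.04]
[-4.51, -0.68, 0.55] [0.0, -0.0, 0.04]
[-4.54, -0.49, 0.54] [0.0, -0.0, 0.04]
[-4.56, -0.31, 0.55] [0.0, -0.0, 0.039]
[-4.56, -0.14, 0.54] [0.0, -0.0, 0.04]
[-4.57, 0.05, 0.55] [0.0, -0.0, 0.039]
```

Call:
move_arm:
  offset:
    - [-3.7,-2.7,0.5]
    - [-3.8,-2.5,0.5]
    - [-3.9,-2.4,0.5]
    - [-4.0,-2.2,0.5]
    - [-4.1,-2.1,0.5]
  twist:
    - [0,0,0.04]
    - [0,0,0.04]
    - [0,0,0.04]
    - [0,0,0.04]
    - [0,0,0.04]
  grip: [1,1,1,1,1]
  force: 40

```text
time: 1.1
ee_pos: [0.2793, 0.3583, 0.2282]
tcp_rot: [180.0, 0.0, 154.7]
wrist_force: [0.3, 0.9, 1.7]
opening: 0.0856
grasp_force: 0.0
```

Call:
move_arm:
  offset:
    - [-4.1,-1.9,0.5]
    - [-4.2,-1.7,0.5]
    - [-4.3,-1.6,0.5]
    - [-4.4,-1.4,0.5]
    - [-4.4,-1.2,0.5]
  twist:
    - [0,0,0.04]
    - [0,0,0.04]
    - [0,0,0.04]
    - [0,0,0.04]
    - [0,0,0.04]
  grip: [1,1,1,1,1]

```text
time: 1.6
ee_pos: [0.4267, 0.1836, 0.2034]
tcp_rot: [180.0, 0.0, 143.2]
wrist_force: [-0.2, 0.9, -0.4]
opening: 0.0855
grasp_force: 0.0
```

Call:
move_arm:
  offset:
    - [-4.4,-1.0,0.5]
    - [-4.5,-0.9,0.5]
    - [-4.5,-0.7,0.5]
    - [-4.5,-0.5,0.5]
    - [-4.5,-0.3,0.5]
  twist:
    - [0,0,0.04]
    - [0,0,0.04]
    - [0,0,0.04]
    - [0,0,0.04]
    - [0,0,0.04]
  grip: [1,1,1,1,1]

```text
time: 2.1
ee_pos: [0.573, 0.0101, 0.1782]
tcp_rot: [180.0, 0.0, 131.8]
wrist_force: [0.7, 0.9, 0.4]
opening: 0.0854
grasp_force: 0.0
```

```bash
python3 plan.py .632 -.058 .12 127.4
```

```text
t 2.1 pos [0.573  0.0101 0.1782] rot [1.7998e+02 1.0000e-02 1.3177e+02] q [ 1.   7.2  4.2 87.   0.  49.2] open 0.0854 gf 0.0
3 rows
[-3.0, -0.05, 1.94] [0.0, 0.0, 0.025]
[-3.0, 0.03, 1.94] [0.0, 0.0, 0.026]
[-3.01, 0.11, 1.94] [0.0, 0.0, 0.025]
```

Call:
move_arm:
  offset:
    - [-3.0,0,1.9]
    - [-3.0,0,1.9]
    - [-3.0,0.1,2.0]
    - [0,0,4.2]
    - [0,0,4.2]
  twist:
    - [0,0,0.025]
    - [0,0,0.026]
    - [0,0,0.025]
    - [0,0,0]
    - [0,0,0]
  grip: [1,1,1,1,1]

```text
time: 2.6
ee_pos: [0.6319, -0.057, 0.0352]
tcp_rot: [179.9, 0.1, 127.4]
wrist_force: [0.1, 0.9, -0.7]
opening: 0.0854
grasp_force: 0.0
```

Call:
move_arm:
  offset:
    - [0,0,0]
    - [0,0,0]
    - [0,0,0]
    - [0,0,0]
    - [0,0,0]
  twist:
    - [0,0,0]
    - [0,0,0]
    - [0,0,0]
    - [0,0,0]
    - [0,0,0]
  grip: [0,0,0,0,0]
  force: 40

```text
time: 3.1
ee_pos: [0.6325, -0.056, 0.039]
tcp_rot: [179.8, 0.2, 127.5]
wrist_force: [-0.1, 0.7, 7.1]
opening: 0.0491
grasp_force: 42.3
```

Call:
move_arm:
  offset:
    - [0,0,-3]
    - [0,0,-4]
    - [0,0,-4]
    - [0,0,-4]
    - [0,0,0]
  twist:
    - [0,0,0]
    - [0,0,0]
    - [0,0,0]
    - [0,0,0]
    - [0,0,0]
  grip: [0,0,0,0,0]

```text
time: 3.6
ee_pos: [0.6331, -0.0561, 0.194]
tcp_rot: [179.6, 0.4, 127.5]
wrist_force: [0.4, 0.2, -0.7]
opening: 0.0492
grasp_force: 42.2
```

```bash
python3 plan.py .526 .203 .18 127.4;  python3 - <<'E'
from h import *
p=cam("side");save(p,"pics/s1.png",(200,40,440,240),2.5)
E
```

```text
t 3.6 pos [ 0.6331 -0.0561  0.194 ] rot [179.56   0.4  127.54] q [-5.1 15.5 15.6 89.5 -0.  47.4] open 0.0492 gf 42.2
6 rows
[4.51, 1.21, 0.21] [0.001, 0.001, 0.0]
[4.51, 1.21, 0.21] [0.001, 0.001, 0.0]
[4.51, 1.22, 0.22] [0.001, 0.001, 0.001]
[4.52, 1.21, 0.22] [0.002, 0.001, 0.0]
[4.51, 1.21, 0.22] [0.001, 0.002, 0.001]
[4.52, 1.2, 0.23] [0.002, 0.001, 0.0]
```

View pics/s1.png

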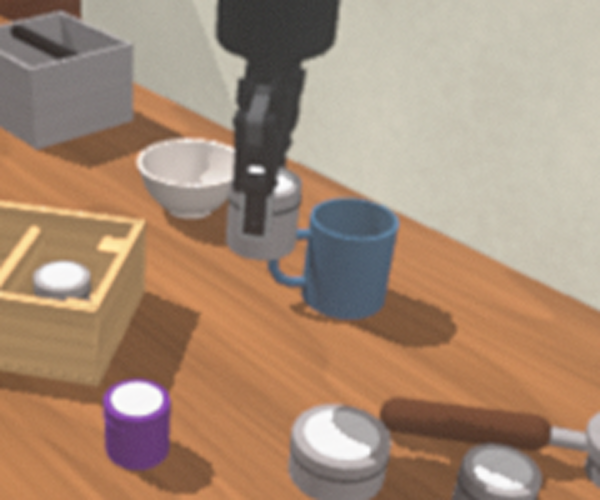

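The tin is held upright (crop 263,215). Next I carry it to above the box.

Call:
move_arm:
  offset:
    - [4.5,1.2,0.2]
    - [4.5,1.2,0.2]
    - [4.5,1.2,0.2]
    - [4.5,1.2,0.2]
    - [4.5,1.2,0.2]
  twist:
    - [0.001,0.001,0]
    - [0.001,0.001,0]
    - [0.001,0.001,0]
    - [0.001,0.001,0.001]
    - [0.001,0.001,0.001]
  grip: [0,0,0,0,0]

```text
time: 4.15
ee_pos: [0.5403, 0.1604, 0.1756]
tcp_rot: [-179.7, -0.3, 127.4]
wrist_force: [1.5, 0.4, -1.0]
opening: 0.049
grasp_force: 42.1
```

Call:
move_arm:
  offset:
    - [4.5,1.2,0.2]
    - [0,0,3]
    - [0,0,3]
    - [0,0,0]
    - [0,0,0]
  twist:
    - [0.001,0.001,0]
    - [0,0,0]
    - [0,0,0]
    - [0,0,0]
    - [0,0,0]
  grip: [0,0,0,0,0]

```text
time: 4.65
ee_pos: [0.5228, 0.2019, 0.1146]
tcp_rot: [-179.6, -0.4, 127.4]
wrist_force: [0.3, -0.4, -0.4]
opening: 0.0493
grasp_force: 42.2
```

```bash
python3 plan.py .526 .203 .047 127.4 3.5
```

```text
t 4.65 pos [0.5228 0.2019 0.1146] rot [-179.57   -0.37  127.41] q [21.   6.4 -3.7 80.4  0.2 73.6] open 0.0493 gf 42.2
2 rows
[-0.07, 0.19, 3.38] [-0.004, -0.003, 0.0]
[-0.06, 0.17, 3.38] [-0.004, -0.003, 0.0]
```

Call:
move_arm:
  offset:
    - [-0.1,0.3,0]
    - [0,0,2.2]
    - [0,0,2.2]
    - [0,0,1.5]
    - [0,0,0.7]
  twist:
    - [-0.008,-0.006,0]
    - [0,0,0]
    - [0,0,0]
    - [0,0,0]
    - [0,0,0]
  grip: [0,0,0,0,0]

```text
time: 5.15
ee_pos: [0.5265, 0.203, 0.0483]
tcp_rot: [179.9, 0.0, 127.4]
wrist_force: [-0.3, 0.2, -1.6]
opening: 0.049
grasp_force: 42.2
```

Call:
move_arm:
  offset:
    - [0,0,0]
    - [0,0,0.1]
  twist:
    - [0,0,0]
    - [0,0,0]
  grip: [0,0]

```text
time: 5.35
ee_pos: [0.5271, 0.2034, 0.0489]
tcp_rot: [179.8, 0.0, 127.4]
wrist_force: [1.2, -0.8, -2.4]
opening: 0.0494
grasp_force: 42.2
```

Call:
move_arm:
  offset:
    - [0,0,0.15]
    - [0,0,0.1]
    - [0,0,0]
  twist:
    - [0,0,0]
    - [0,0,0]
    - [0,0,0]
  grip: [0,0,0]

```text
time: 5.65
ee_pos: [0.5266, 0.2033, 0.0455]
tcp_rot: [179.9, 0.0, 127.4]
wrist_force: [0.8, -0.1, -1.3]
opening: 0.0491
grasp_force: 42.2
```

Call:
move_arm:
  offset:
    - [0,0,0.15]
    - [0,0,0]
  twist:
    - [0,0,0]
    - [0,0,0]
  grip: [0,0]

```text
time: 5.85
ee_pos: [0.5266, 0.2034, 0.045]
tcp_rot: [179.8, 0.0, 127.4]
wrist_force: [-2.8, -1.0, 6.8]
opening: 0.0496
grasp_force: 43.2
```

Run:
```python
from h import *
p=cam("side");C=cloud(p);save(p,"pics/s2.png",(130,90,280,210),4)
o=bot.get_obs();print(o["wrist_force"],o["ee_pos"])
```

```text
[-2.57350864 -0.18524389  7.08869564] [0.52663399 0.20334705 0.04496014]
```

View pics/s2.png

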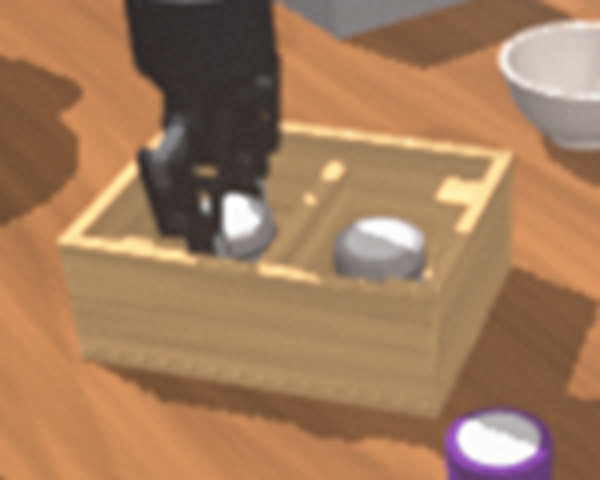

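The tin is on the floor of the empty compartment (contact +7 N at the expected height). I release it and lift.

Call:
move_arm:
  offset:
    - [0,0,0]
    - [0,0,0]
    - [0,0,0]
    - [0,0,0]
    - [0,0,-1]
  twist:
    - [0,0,0]
    - [0,0,0]
    - [0,0,0]
    - [0,0,0]
    - [0,0,0]
  grip: [0.8,0.8,0.8,0.8,0.8]

```text
time: 6.4
ee_pos: [0.5256, 0.2029, 0.0527]
tcp_rot: [-180.0, -0.0, 127.4]
wrist_force: [-0.3, -0.0, -0.3]
opening: 0.0683
grasp_force: 0.0
```

Call:
move_arm:
  offset:
    - [0,0,-3]
    - [0,0,-4]
    - [0,0,-4]
    - [0,0,-2]
    - [0,0,0]
  twist:
    - [0,0,0]
    - [0,0,0]
    - [0,0,0]
    - [0,0,0]
    - [0,0,0]
  grip: [0.8,0.8,0.8,0.8,0.8]

```text
time: 6.9
ee_pos: [0.5275, 0.2035, 0.1882]
tcp_rot: [179.5, 0.1, 127.4]
wrist_force: [-0.1, 0.9, -0.3]
opening: 0.0683
grasp_force: 0.0
```

```bash
python3 plan.py .4458 -.1885 .19 198.8
```

```text
t 6.9 pos [0.5275 0.2035 0.1882] rot [1.7954e+02 1.0000e-01 1.2741e+02] q [21.1  5.8  3.7 87.5  0.  73.7] open 0.0683 gf 0.0
9 rows
[-2.91, -3.37, -0.04] [0.001, 0.001, -0.138]
[-2.42, -3.73, -0.04] [0.001, 0.001, -0.138]
[-1.88, -4.03, -0.04] [0.001, 0.001, -0.139]
[-1.3, -4.25, -0.04] [0.001, 0.0, -0.138]
[-0.71, -4.39, -0.03] [0.0, 0.001, -0.139]
[-0.09, -4.45, -0.03] [0.001, 0.0, -0.138]
[0.52, -4.42, -0.03] [0.0, 0.001, -0.139]
[1.13, -4.31, -0.03] [0.001, 0.0, -0.138]
[1.72, -4.11, -0.02] [0.0, 0.001, -0.139]
```

Call:
move_arm:
  offset:
    - [-2.9,-3.4,0]
    - [-2.4,-3.7,0]
    - [-1.9,-4.0,0]
    - [-1.4,-4.2,0]
    - [-0.9,-4.3,0]
  twist:
    - [0,0,-0.12]
    - [0,0,-0.12]
    - [0,0,-0.12]
    - [0,0,-0.12]
    - [0,0,-0.12]
  grip: [0.8,0.8,0.8,0.8,0.8]

```text
time: 7.4
ee_pos: [0.4754, -0.014, 0.1828]
tcp_rot: [179.9, 0.0, 162.1]
wrist_force: [1.1, 0.8, 0.4]
opening: 0.0684
grasp_force: 0.0
```

```bash
python3 plan.py .4458 -.1885 .17 198.8
python3 - <<'E'
from h import *
p=cam("top");C=cloud(p)
u,v=np.meshgrid(np.arange(512),np.arange(384))
for w in [(120,160,175,250),(172,155,207,195)]:
    m=(u>=w[0])&(u<w[2])&(v>=w[1])&(v<w[3])&(C[...,2]>.05)&(C[...,2]<.068)&(p["color"].astype(int).max(2)-p["color"].astype(int).min(2)<40)
    q=C[m]; print(len(q),cv2.minEnclosingCircle((q[:,:2]*1000).astype(np.float32)) if len(q) else 0, q[:,2].min() if len(q) else 0, q[:,2].max() if len(q) else 0)
save(p,"pics/t2.png",(90,110,290,270),3)
E
```

```text
t 7.4 pos [ 0.4754 -0.014   0.1828] rot [1.7992e+02 3.0000e-02 1.6209e+02] q [-1.7 -6.1 -8.7 87.3  0.1 16.2] open 0.0684 gf 0.0
5 rows
[-0.51, -3.5, 0.25] [0.0, 0.0, -0.128]
[-0.06, -3.54, 0.25] [0.0, 0.0, -0.128]
[0.39, -3.52, 0.25] [0.0, 0.0, -0.128]
[0.84, -3.44, 0.26] [0.0, 0.001, -0.128]
[1.27, -3.3, 0.25] [0.001, 0.0, -0.129]
1 ((570.4630126953125, 259.98272705078125), 9.999999747378752e-05) 0.05267531677219661 0.05267531677219661
0 0 0 0
```

View pics/t2.png

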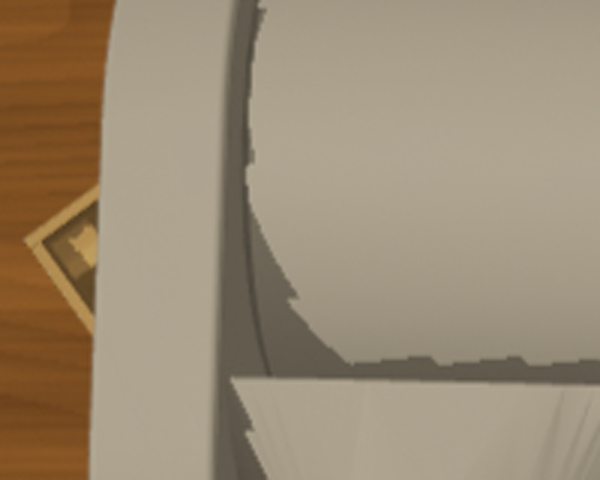

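The arm hides the box from the top camera; only the left corner shows, at about (60,240) in the crop. I go on to the divider and check the tin from there.

Call:
move_arm:
  offset:
    - [-0.5,-3.5,0.2]
    - [-0.1,-3.5,0.2]
    - [0.4,-3.5,0.2]
    - [0.8,-3.4,0.2]
    - [1.3,-3.3,0.2]
  twist:
    - [0,0,-0.128]
    - [0,0,-0.128]
    - [0,0,-0.128]
    - [0,0,-0.128]
    - [0,0,-0.128]
  grip: [0.8,0.8,0.8,0.8,0.8]

```text
time: 7.95
ee_pos: [0.4457, -0.1871, 0.1726]
tcp_rot: [179.9, 0.1, -161.2]
wrist_force: [1.4, 0.3, 0.5]
opening: 0.0682
grasp_force: 0.0
```

```bash
python3 plan.py .4458 -.1885 .12 198.8
python3 - <<'E'
from h import *
u,v=np.meshgrid(np.arange(512),np.arange(384))
for n in ["top","side"]:
    p=cam(n);C=cloud(p)
    for c in [(.526,.203),(.582,.128)]:
        m=(np.hypot(C[...,0]-c[0],C[...,1]-c[1])<.036)&(C[...,2]>.048)&(C[...,2]<.066)
        q=C[m]; print(n,len(q),(cv2.minEnclosingCircle((q[:,:2]*1000).astype(np.float32)),q[:,2].min(),q[:,2].max()) if len(q) else 0)
save(p,"pics/s3.png",(130,90,330,350),2.3)
E
```

```text
t 7.95 pos [ 0.4457 -0.1871  0.1726] rot [ 1.7994e+02  8.0000e-02 -1.6124e+02] q [-22.8  -5.   -8.9  86.2   0.1 -41.6] open 0.0682 gf 0.0
2 rows
[0.02, -0.07, 2.63] [0.001, 0.001, -0.0]
[0.02, -0.07, 2.63] [0.0, 0.0, -0.001]
top 532 (((526.9898071289062, 200.2946319580078), 24.915525436401367), np.float64(0.04810043638483652), np.float64(0.06039707522088489))
top 519 (((579.0040893554688, 127.85973358154297), 25.152605056762695), np.float64(0.048238045625303205), np.float64(0.06087528676792375))
side 258 (((528.2757568359375, 198.78445434570312), 26.358583450317383), np.float64(0.048118714732189816), np.float64(0.0584979199730532))
side 64 (((568.2755737304688, 133.60733032226562), 21.3382511138916), np.float64(0.048302485615996205), np.float64(0.05805984569943351))
```

View pics/s3.png

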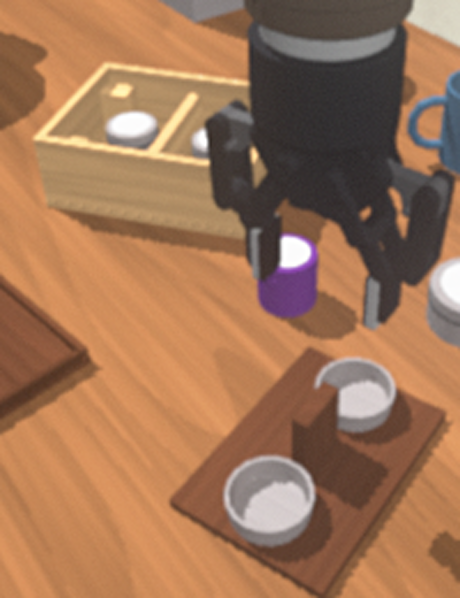

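The tin stands upright in its compartment (crop 132,128), measured at (0.527,0.200), and the fingers straddle the divider grip (crop 315,425). I go down and pinch it.

Call:
move_arm:
  offset:
    - [0,-0.1,3.5]
    - [0,0,3.5]
    - [0,0,3]
    - [0,0,2.7]
    - [0,0,0]
  twist:
    - [0.001,0.001,0]
    - [0,0,0]
    - [0,0,0]
    - [0,0,0]
    - [0,0,0]
  grip: [0.8,0.8,0.7,0.6,0.6]

```text
time: 8.55
ee_pos: [0.4445, -0.1853, 0.0423]
tcp_rot: [179.8, -0.2, -161.6]
wrist_force: [-0.5, 0.4, 0.2]
opening: 0.051
grasp_force: 0.0
```

Call:
move_arm:
  offset:
    - [0,0,0]
    - [0,0,0]
    - [0,0,0]
    - [0,0,0]
    - [0,0,0]
  twist:
    - [0,0,0]
    - [0,0,0]
    - [0,0,0]
    - [0,0,0]
    - [0,0,0]
  grip: [0,0,0,0,0]
  force: 70

```text
time: 9.05
ee_pos: [0.4478, -0.1871, 0.0481]
tcp_rot: [-179.9, 0.2, -161.6]
wrist_force: [-0.7, 0.8, 6.0]
opening: 0.0129
grasp_force: 69.4
```

Call:
move_arm:
  offset:
    - [0,0,0]
    - [0,0,0]
  twist:
    - [0,0,0]
    - [0,0,0]
  grip: [0,0]

```text
time: 9.25
ee_pos: [0.4478, -0.1871, 0.048]
tcp_rot: [-179.9, 0.2, -161.5]
wrist_force: [-0.1, 0.1, 6.7]
opening: 0.0132
grasp_force: 69.4
```

Call:
move_arm:
  offset:
    - [0,0,-1]
    - [0,0,-3]
    - [0,0,-4]
    - [0,0,-4]
    - [0,0,-3]
  twist:
    - [0,0,0]
    - [0,0,0]
    - [0,0,0]
    - [0,0,0]
    - [0,0,0]
  grip: [0,0,0,0,0]

```text
time: 9.75
ee_pos: [0.4467, -0.1868, 0.1995]
tcp_rot: [-179.9, 0.1, -161.5]
wrist_force: [-0.0, -0.1, -3.6]
opening: 0.0131
grasp_force: 68.7
```

```bash
python3 plan.py .5526 .168 .20 127.4 3.2
python3 - <<'E'
from h import *
p=cam("side");save(p,"pics/s4.png",(180,80,380,330),2.3)
E
```

```text
t 9.75 pos [ 0.4467 -0.1868  0.1995] rot [-1.7989e+02  1.4000e-01 -1.6155e+02] q [-22.7  -5.   -5.8  89.    0.  -41.2] open 0.0131 gf 68.7
12 rows
[-1.77, 2.53, -0.0] [-0.0, 0.0, 0.103]
[-1.5, 2.69, -0.0] [0.0, 0.0, 0.103]
[-1.22, 2.84, -0.0] [0.0, 0.0, 0.103]
[-0.92, 2.94, -0.01] [0.0, 0.0, 0.103]
[-0.61, 3.02, -0.0] [0.0, 0.0, 0.104]
[-0.3, 3.07, -0.01] [0.0, 0.0, 0.103]
[0.02, 3.09, -0.0] [0.0, 0.001, 0.104]
[0.34, 3.07, -0.01] [0.0, 0.0, 0.103]
[0.66, 3.02, -0.0] [0.0, 0.0, 0.104]
[0.96, 2.93, -0.01] [0.0, 0.001, 0.103]
[1.26, 2.82, -0.0] [0.0, 0.0, 0.104]
[1.55, 2.67, -0.01] [0.001, 0.001, 0.103]
```

View pics/s4.png

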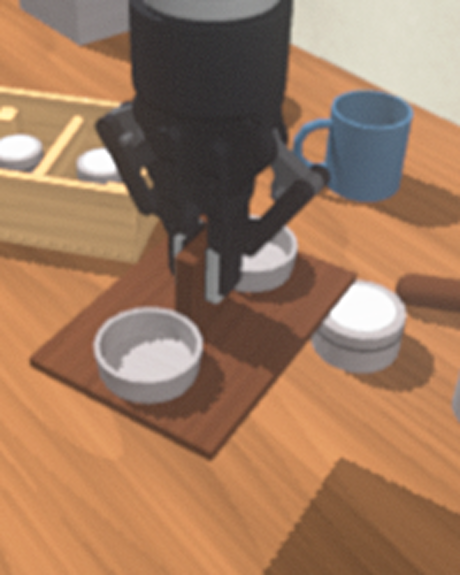

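The divider is held level (crop 200,330). I carry it to the box.

Call:
move_arm:
  offset:
    - [-1.8,2.5,0]
    - [-1.5,2.7,0]
    - [-1.2,2.8,0]
    - [-0.9,2.9,0]
    - [-0.6,3.0,0]
  twist:
    - [0,0,0.103]
    - [0,0,0.103]
    - [0,0,0.103]
    - [0,0,0.103]
    - [0,0,0.103]
  grip: [0,0,0,0,0]

```text
time: 10.3
ee_pos: [0.4906, -0.039, 0.1967]
tcp_rot: [180.0, 0.1, 168.7]
wrist_force: [0.0, -1.2, -3.0]
opening: 0.0131
grasp_force: 69.0
```

Call:
move_arm:
  offset:
    - [-0.3,3.1,0]
    - [0,3.1,0]
    - [0.3,3.1,0]
    - [0.7,3.0,0]
    - [1.0,2.9,0]
  twist:
    - [0,0,0.103]
    - [0,0,0.103]
    - [0,0,0.103]
    - [0,0,0.103]
    - [0,0,0.103]
  grip: [0,0,0,0,0]

```text
time: 10.8
ee_pos: [0.5343, 0.1096, 0.1966]
tcp_rot: [180.0, 0.1, 139.2]
wrist_force: [-1.0, 0.5, -2.5]
opening: 0.0134
grasp_force: 69.0
```

Call:
move_arm:
  offset:
    - [1.3,2.8,0]
    - [1.5,2.7,0]
    - [0,0,1.0]
    - [0,0,0]
    - [0,0,0]
  twist:
    - [0,0,0.103]
    - [0,0,0.103]
    - [0,0,0]
    - [0,0,0]
    - [0,0,0]
  grip: [0,0,0,0,0]

```text
time: 11.3
ee_pos: [0.5514, 0.1668, 0.1862]
tcp_rot: [-180.0, 0.0, 127.7]
wrist_force: [-0.9, 0.7, -2.2]
opening: 0.0135
grasp_force: 69.5
```

```bash
python3 plan.py .5526 .168 .16 127.4 3
cat > div.py <<'E'
from h import *
o=bot.get_obs(); zb=o["ee_pos"][2]-.048
# divider plate/baskets seen from both cameras; tool-frame coordinates
u,v=np.meshgrid(np.arange(512),np.arange(384))
for n in ["side","top"]:
    p=cam(n);C=cloud(p)
    m=(np.hypot(C[...,0]-o["ee_pos"][0],C[...,1]-o["ee_pos"][1])<.12)&(abs(C[...,2]-zb-.008)<.006)
    q=C[m]
    if len(q)<20: print(n,len(q)); continue
    r=cv2.minAreaRect((q[:,:2]*1000).astype(np.float32)); A=np.c_[q-q.mean(0)]
    nn=np.linalg.svd(A,full_matrices=False)[2][2]; nn*=np.sign(nn[2]); print(n,len(q),r,"z",np.median(q[:,2])-zb,"normal",nn.round(3))
    save(p,f"pics/{n}_d.png")
E
python3 div.py
```

```text
t 11.3 pos [0.5514 0.1668 0.1862] rot [-1.7998e+02  3.0000e-02  1.2768e+02] q [16.8  7.7  5.6 87.9 -0.  69.2] open 0.0135 gf 69.5
1 rows
[0.02, 0.16, 2.62] [-0.0, 0.001, 0.005]
side 1585 ((549.6834716796875, 165.55145263671875), (122.33077239990234, 171.60797119140625), 38.15468978881836) z 0.008072836998893607 normal [-0.024 -0.028  0.999]
top 4507 ((550.1400756835938, 166.11424255371094), (120.37042236328125, 169.87664794921875), 37.73698425292969) z 0.008696690360663395 normal [-0.009 -0.012  1.   ]
```

View pics/side_d.png

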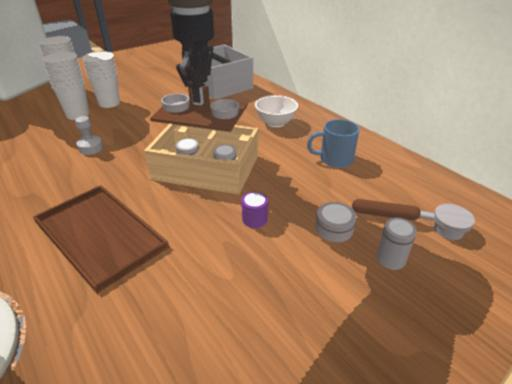

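The divider hangs level over the box (side view 200,108), about 3 mm off in tool y. I correct that and lower it.

Call:
move_arm:
  offset:
    - [0,0.3,2.0]
    - [0,0,2.0]
    - [0,0,1.5]
    - [0,0,0]
    - [0,0,0]
  twist:
    - [0,0,0.007]
    - [0,0,0]
    - [0,0,0]
    - [0,0,0]
    - [0,0,0]
  grip: [0,0,0,0,0]

```text
time: 11.9
ee_pos: [0.5543, 0.169, 0.1318]
tcp_rot: [179.9, 0.0, 127.2]
wrist_force: [0.8, -0.2, -2.0]
opening: 0.0133
grasp_force: 69.4
```

```bash
python3 plan.py .5526 .168 .108 127.4 3; python3 div.py
```

```text
t 11.9 pos [0.5543 0.169  0.1318] rot [1.7995e+02 4.0000e-02 1.2722e+02] q [17.   8.3  0.2 81.9 -0.  69.7] open 0.0133 gf 69.4
1 rows
[0.02, -0.2, 2.38] [0.001, 0.001, -0.003]
side 1587 ((553.08935546875, 168.04458618164062), (122.98060607910156, 171.44236755371094), 37.07064437866211) z 0.008083057161875587 normal [-0.022 -0.027  0.999]
top 3815 ((553.021240234375, 168.57516479492188), (120.33843231201172, 169.98561096191406), 37.324424743652344) z 0.008902882239813795 normal [-0.01  -0.012  1.   ]
```

Centred within 1 mm and aligned, so I lower it gently.

Call:
move_arm:
  offset:
    - [0,0,0.8]
    - [0,0,0.7]
    - [0,0,0.4]
    - [0,0,0.2]
    - [0,0,0]
  twist:
    - [0,0,0]
    - [0,0,0]
    - [0,0,0]
    - [0,0,0]
    - [0,0,0]
  grip: [0,0,0,0,0]

```text
time: 12.5
ee_pos: [0.5541, 0.1693, 0.1098]
tcp_rot: [180.0, 0.0, 127.2]
wrist_force: [-0.0, 0.2, -2.9]
opening: 0.0133
grasp_force: 69.7
```

Call:
move_arm:
  offset:
    - [0,0,0.1]
    - [0,0,0.1]
    - [0,0,0]
  twist:
    - [0,0,0]
    - [0,0,0]
    - [0,0,0]
  grip: [0,0,0]

```text
time: 12.8
ee_pos: [0.5544, 0.1694, 0.1083]
tcp_rot: [179.9, 0.0, 127.2]
wrist_force: [0.2, -0.2, -2.6]
opening: 0.0132
grasp_force: 69.7
```

Call:
move_arm:
  offset:
    - [0,0,0.1]
    - [0,0,0.1]
    - [0,0,0]
  twist:
    - [0,0,0]
    - [0,0,0]
    - [0,0,0]
  grip: [0,0,0]

```text
time: 13.1
ee_pos: [0.5545, 0.1694, 0.1081]
tcp_rot: [179.9, 0.1, 127.2]
wrist_force: [-4.0, -1.0, 9.8]
opening: 0.0129
grasp_force: 71.5
```

Call:
move_arm:
  offset:
    - [0,0,0]
    - [0,0,0]
    - [0,0,0]
    - [0,0,0]
    - [0,0,0]
  twist:
    - [0,0,0]
    - [0,0,0]
    - [0,0,0]
    - [0,0,0]
    - [0,0,0]
  grip: [0.5,0.5,0.5,0.5,0.5]

```text
time: 13.6
ee_pos: [0.5543, 0.1693, 0.1061]
tcp_rot: [180.0, 0.0, 127.2]
wrist_force: [0.3, 0.2, 0.6]
opening: 0.0429
grasp_force: 0.0
```

Call:
move_arm:
  offset:
    - [0,0,-2]
    - [0,0,-4]
    - [0,0,-4]
    - [0,0,-3]
    - [0,0,0]
  twist:
    - [0,0,0]
    - [0,0,0]
    - [0,0,0]
    - [0,0,0]
    - [0,0,0]
  grip: [0.5,0.5,0.5,0.5,0.5]

```text
time: 14.1
ee_pos: [0.5554, 0.1697, 0.2411]
tcp_rot: [179.6, 0.2, 127.2]
wrist_force: [0.3, -1.0, 0.2]
opening: 0.0428
grasp_force: 0.0
```

```bash
sed -i 's/^o=bot.*/o={"ee_pos":[.5526,.168]};zb=.06/' div.py; python3 div.py; python3 -c "
import cv2;i=cv2.imread('pics/side_d.png')[70:210,120:290];cv2.imwrite('pics/fin.png',cv2.resize(i,None,fx=3.5,fy=3.5))"
```

```text
side 2256 ((552.5840454101562, 163.31475830078125), (154.67393493652344, 200.99021911621094), 37.67897415161133) z 0.008313492448593335 normal [-0.003 -0.005  1.   ]
top 4737 ((552.3487548828125, 168.1349334716797), (156.13699340820312, 206.39971923828125), 37.56678009033203) z 0.008363452078403555 normal [-0.002 -0.002  1.   ]
```

View pics/fin.png

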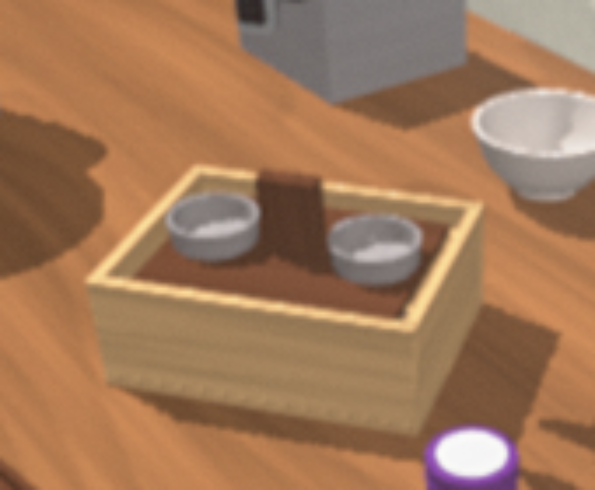

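The divider lies flat inside the rim (crop 285,245), with its surface 8 mm above ledge height and the gripper clear. I hand the job in.

```bash
python3 -c "
from workcell import bot
print(bot.job_done())"
```

```text
the job is handed in; nothing more can be done
None
```

The matching steel tin stands upright in the compartment that was empty, the divider lies flat on its ledges inside the rim, and I handed the job in at about 14 s; no verdict came back.

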